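# Stapler and timer into the cabinet drawer

### The arm

A 6-joint arm with a two-finger parallel gripper is mounted at the origin on a cart in front of the work surface, level with it; the furniture and walls round the work are solid. World frame = base frame: x ahead of the robot, y to its left, z up, the work surface at z = 0. Lengths are in m, angles in rad, forces in N, time in s.
With the tool pointing down it reaches from about 0.35 to 0.975 m from the base axis. Payload 7.1 kg.
Tool frame: the origin (TCP) lies between the finger pads; the fingertips stand 17 mm ahead of it and the grasp point (between the pads) lies 2 mm behind it; z points along the fingers, y is the line along which they close (so a half turn about z gives the same grasp; the last joint's range is limited). The gripper opens to 88 mm and grips with 3 to 60 N. Pads are 20 mm wide; open, the fingers measure 115 mm over their backs; the gripper's body (75 mm by 178 mm) begins 61 mm behind the grasp point.
Start: joints at [-1.206, 0.423, 1.63, -0, 1.089, -0.019], TCP at [0.234, -0.58, 0.24] pointing down, gripper open.
Joint ranges: [-3, 3], [-0.9, 2.11], [0.09, 2.58], [-1.31, 4.45], [0.11, 2.69], [-2.54, 2.54]. Speed limits (rad/s): [2.39, 2.39, 3.01, 3.14, 3.14, 3.14].

### API

Orientations are given as a unit quaternion [x, y, z, w].
In Python, from rig import arm gives the robot as it stands. The module is installed in compiled form; this text tells all that it offers.
- The arm moves only by the shell command python3 -m creep 'ROWS'. ROWS is text: rows parted by semicolons, each of 7 numbers parted by spaces: the turn, a rotation vector about the tool's x, y, z in degrees, then the shift along the tool's x, y, z in mm, then the opening, from 0 (shut) to 1 (fully open). In form: wx wy wz dx dy dz gripper; .... A call has 1 to 5 rows; each row shifts and turns the commanded pose from where the row before left it, along the tool's axes as they then stand; what a row does not reach is not made up. A row lasts 1/8 s, in which the tool goes at most 62.5 mm and 10.7 degrees, less where a joint would pass 70% of its speed; a pose out of reach is approached as far as the arm can. A call is refused whole if a number of a shift passes 62.5 or a number of a turn 10.7, either way. A call with a gripper value outside its range is refused whole. The fingers move at their own pace and stop on an object; the grip force is fixed at half the most. Time passes only in rows, so rows that do not move let the fingers close. It gives the time, the measured TCP pose, the force, the opening and the grip force at its end, in the units of the state.
- arm.get_state(): the state, without advancing time (a new reading comes with each control period).
- arm.get_image(name): name is "side" or "top"; returns the picture (480x640x3 uint8, red, green, blue); there is no depth.
- arm.camera_params(name): a dict with "fx", "fy", "cx", "cy" (pixels), "k1" (the pictures are not rectified: a ray, as slopes to the right and down, at radius r is drawn at 1 + k1 r^2 times it, then the intrinsics apply), "extrinsics" (4x4, takes a point from camera to world coordinates). Camera axes: x right, y up, looking along -z (the intrinsics and any distortion apply to the point x, -y, -z); pixel columns grow to the right and rows downward; lengths in m; the calibration is good to about 2 mm. A picture is of the moment at which its call begins. camera_params takes no time and is no camera call.
- arm.close_job(): hands the job in; it is judged then, once.
The state is a dict: "clock": time; "joint_pos": joint angles; "joint_vel": joint speeds; "effort": joint torques, N m; "position": TCP position; "tcp_rot": TCP orientation; "force": force on the tool from outside, world axes, zero at the start; "ft_torque": the same for the moment, N m; "gripper_width": opening from 0.0 (shut) to 1.0 (fully open); "grip_force": force on a finger pad.
Only numpy, scipy, OpenCV 4.12 (cv2) and the standard library are available. Lean on these libraries where they do the work, as an engineer would, in place of code of your own. Each camera call takes 0.05 s, during which the arm holds its last target. There are 200 camera calls.

### The job

Tidy the bench: put the stapler and the wind-up timer away in the upper drawer of the small grey two-drawer cabinet, where a tape roll already lies, and push the drawer fully shut. Both must lie flat on the drawer floor, the stapler on its base and the timer with its dial up, beside each other and beside the tape, which stays flat in the drawer. Leave the other things on the bench where they stand.

Things in the scene. Friction and masses are not known exactly. Their poses are not given: they have to be found in the camera images.
- cabinet: small grey steel two-drawer cabinet fixed on the bench, 260 (x) x 300 (y) x 150 (z) mm; origin at the foot of its front plane, middle of the width: x points from the front (0) to the back (260), z up; drawers open to its -x, their fronts lie 12 mm thick before the front plane. The lower drawer does not open
- drawer (a joint): upper drawer's slide, m: 0 = fully shut, 0.17 = stop, fully out along the cabinet's -x; runs with about 1.5 N of friction and stays where it is left. At opening q, the part of its inside that is open to above runs from its front panel q back to the cabinet's front plane
- drawer_floor (a point): centre of the upper drawer's inner floor, moving with it, 92 mm over the bench; axes as the cabinet. Clear inside: x from -115 mm (inner face of the front panel) to +115, y -138 to +138; walls 3 mm thick, 43 mm high over the floor, front panel 56 mm; 52 mm clear height under the cabinet's roof
- drawer_handle (a point): middle of the bar handle of the upper drawer (moves with it), bar 11 mm thick, 110 mm long along the cabinet's y, 35 mm before the drawer's front panel, 128.5 mm over the bench (21.5 mm below the cabinet's top); it can be pinched or hooked from above
- stapler: desk stapler with a teal upper part and black base, 31 (x) x 124 (y) x 37 (z) mm, closed, rigid; origin at the centre of its underside, length along y; grip it across x, anywhere within 35 mm of its middle
- timer: white wind-up timer with a round dial on top, 52 (x) x 64 (y) x 44 (z) mm (body 30 mm high, its walls lean in slightly upwards; dial 21 mm across above it); origin at the centre of its underside, z up through the dial
- tape: roll of tape lying flat inside the upper drawer, 68 mm across, 18 mm high, loose; origin at the centre of its underside
- petri: clear petri dish, 63 mm across, 14 mm high, close beside the stapler; origin at the centre of its underside; bystander
- pad: pink rounded soap-like lid, 56 (x) x 70 (y) x 16 (z) mm, close beside the timer; origin at the centre of its underside; bystander
- jar: square staining jar with black knobbed lid, 64 x 64 x 107 mm, beside the timer; origin at the centre of its underside; bystander
- bottle: white bottle with blue cap, 43 mm across, 111 mm high, beside the stapler; origin at the centre of its underside; bystander
- pipette: thin white plastic pipette lying on the bench close beside the timer, 12 (x) x 141 (y) x 12 (z) mm; origin at the centre of its underside; bystander
Mind the look-alikes: they are no part of the job. Of the things that look like the timer, the largest one is meant.

How it is judged:
At the end, for the whole second after the job is handed in: The upper drawer is shut to within 5 mm; stapler, timer and tape roll are inside it, each flat on its floor (underside within 6 mm of the floor, tilt under 0.1 rad, stapler on its base, timer dial up) and at rest (value of joint drawer below 0.005 m and x of stapler in the frame of drawer_floor between -0.115 and 0.115 m and y of stapler in the frame of drawer_floor between -0.138 and 0.138 m and z of stapler in the frame of drawer_floor between -0.006 and 0.006 m and x of timer in the frame of drawer_floor between -0.115 and 0.115 m and y of timer in the frame of drawer_floor between -0.138 and 0.138 m and z of timer in the frame of drawer_floor between -0.006 and 0.006 m and x of tape in the frame of drawer_floor between -0.115 and 0.115 m and z of tape in the frame of drawer_floor between -0.006 and 0.006 m and angle between each of stapler, timer, tape's own z axis and vertical below 0.1 rad and linear speed of each of stapler, timer below 0.02 m/s); the robot touches nothing.
It fails at once if the petri dish, pink lid, pipette, jar or bottle is moved more than 30 mm or tipped (distance of any of petri, pipette, pad, jar, bottle from where it was at the start of the episode above 0.03 m or angle between any of petri, pad, jar, bottle's own z axis and vertical above 0.5 rad).
It also fails if it takes over 70 s, if anything falls off the work surface, if the arm or the gripper's body presses on something with over 40 N, if the wrist force passes 120 N, or if a joint passes its speed limit or range.

## Working session

There is one attempt and no reset: what is moved stays moved. The work goes in short steps, Python scripts to look and compute and a shell command to move; the robot and the scene stay as the last step left them, time stands still between calls to the robot, and variables do not carry over. Pictures are saved under pics/ and viewed, at most 12 in all, crops included, and the job is handed in when it is done.

```bash
mkdir -p pics
cat > h.py <<'E'
import numpy as np, cv2
from rig import arm
from scipy.spatial.transform import Rotation as R
def snap(n,f=None):
    im=arm.get_image(n)
    if f: cv2.imwrite('pics/'+f,im[...,::-1])
    return im
def ray(n,u,v):
    p=arm.camera_params(n);K=np.array([[p['fx'],0,p['cx']],[0,p['fy'],p['cy']],[0,0,1.]])
    q=cv2.undistortPoints(np.array([[[u,v]]],float),K,np.array([p['k1'],0,0,0,0.]))[0,0]
    E=np.array(p['extrinsics']);d=E[:3,:3]@np.array([q[0],-q[1],-1]);return E[:3,3],d
def plane(n,u,v,z):
    o,d=ray(n,u,v);return o+d*(z-o[2])/d[2]
def pix(n,P):
    p=arm.camera_params(n);E=np.array(p['extrinsics']);c=E[:3,:3].T@(np.array(P)-E[:3,3])
    a,b=c[0]/-c[2],-c[1]/-c[2];s=1+p['k1']*(a*a+b*b);return p['fx']*a*s+p['cx'],p['fy']*b*s+p['cy']
E
python3 - <<'E'
from h import *
for n in('top','side'):
    snap(n,n+'0.png');print(n,arm.camera_params(n))
print(arm.get_state())
E
```

```text
top {'fx': 556.5263353026259, 'fy': 556.5263353026259, 'cx': 323.4275431458163, 'cy': 251.7242362075374, 'k1': -0.020154860399559278, 'extrinsics': array([[ 2.88761353e-02,  9.89795325e-01, -1.39539899e-01,
         3.75584685e-01],
       [-9.99582997e-01,  2.85993599e-02, -3.98868770e-03,
        -1.14433736e-01],
       [ 4.27673564e-05,  1.39596888e-01,  9.90208416e-01,
         1.51996910e+00],
       [ 0.00000000e+00,  0.00000000e+00,  0.00000000e+00,
         1.00000000e+00]])}
side {'fx': 559.8566319320076, 'fy': 559.8566319320076, 'cx': 320.58844797508175, 'cy': 247.60395005122334, 'k1': 0.009359534300299179, 'extrinsics': array([[ 9.99527739e-01, -3.94439888e-04, -3.07269161e-02,
         5.46859422e-01],
       [-2.61297674e-02,  5.15318297e-01, -8.56600425e-01,
        -1.38391932e+00],
       [ 1.61720195e-02,  8.56998773e-01,  5.15064626e-01,
         8.57285860e-01],
       [ 0.00000000e+00,  0.00000000e+00,  0.00000000e+00,
         1.00000000e+00]])}
{'clock': 0.1, 'joint_pos': array([-1.20602399e+00,  4.23784525e-01,  1.63060855e+00, -4.62452851e-06,
        1.08861707e+00, -1.90218853e-02]), 'joint_vel': array([ 0.00062128, -0.00078433, -0.00259737, -0.0016743 ,  0.00044459,
        0.00044188]), 'effort': array([ 6.42833802e-04, -5.45617318e+01, -2.74325645e+01,  6.45607291e-02,
        1.87977607e-02, -4.55013401e-05]), 'position': array([ 0.23386229, -0.57907294,  0.23896884]), 'tcp_rot': array([ 9.81643730e-01,  1.90722532e-01, -1.23932584e-04, -6.97829294e-04]), 'force': array([-0.05825957, -0.76688418,  0.09488036]), 'ft_torque': array([ 0.00257511, -0.04345904, -0.00204279]), 'grip_force': 0.0, 'gripper_width': 0.9976000728853861}
```

View pics/top0.png

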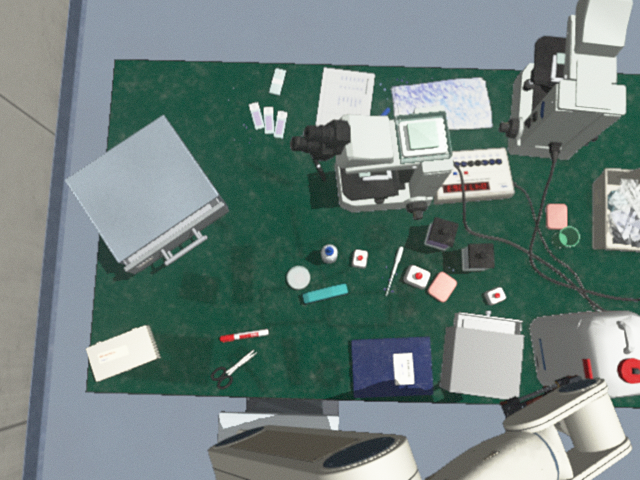

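View pics/side0.png

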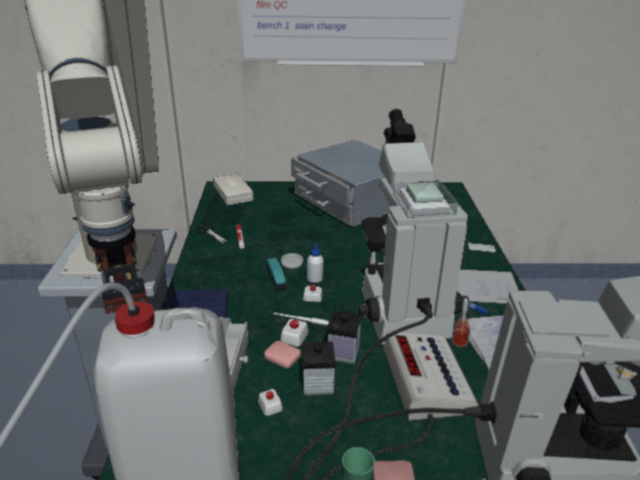

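Timer candidates in the top picture are the white bodies with a red dial at (360,259), (418,276) and (496,296). The one at (418,276) looks largest and has the pad, pipette and jar beside it. The stapler is teal at (325,293), with no rival. The cabinet is at (147,195) with its handle near (185,245). I'll check the choice in a close crop and measure.

Run:
```python
from h import *
im=cv2.imread('pics/top0.png')
a=cv2.resize(im[225:315,280:520],None,fx=3.3,fy=3.3,interpolation=cv2.INTER_CUBIC)
b=cv2.resize(im[110:285,60:240],None,fx=1.8,fy=1.8,interpolation=cv2.INTER_CUBIC)
c=np.zeros((a.shape[0]+b.shape[0],a.shape[1],3),np.uint8);c[:a.shape[0]]=a;c[a.shape[0]:,:b.shape[1]]=b
s=cv2.imread('pics/side0.png')[130:230,280:420];s=cv2.resize(s,None,fx=3,fy=3,interpolation=cv2.INTER_CUBIC);c[a.shape[0]:a.shape[0]+s.shape[0],b.shape[1]+10:b.shape[1]+10+s.shape[1]]=s
cv2.imwrite('pics/crop1.png',c);print(c.shape)
hsv=cv2.cvtColor(im,cv2.COLOR_BGR2HSV)
def blobs(m,name,z,win,amin=40):
    w=np.zeros(m.shape,np.uint8);x0,y0,x1,y1=win;w[y0:y1,x0:x1]=m[y0:y1,x0:x1].astype(np.uint8)*255
    for k in cv2.findContours(w,cv2.RETR_EXTERNAL,cv2.CHAIN_APPROX_NONE)[0]:
        if cv2.contourArea(k)<amin: continue
        r=cv2.minAreaRect(k);bx=cv2.boxPoints(r);P=np.array([plane('top',*q,z)[:2] for q in bx])
        e=np.roll(P,-1,0)-P
        print(name,'px',np.round(r[0]),'area',cv2.contourArea(k),'xyz',np.round(plane('top',*r[0],z)[:2],4),'sides',np.round(np.linalg.norm(e[:2],axis=1),3),'dir',np.round(np.degrees(np.arctan2(e[:2,1],e[:2,0])),1))
H,S,V=[hsv[...,i].astype(int) for i in range(3)]
blobs((H>80)&(H<97)&(S>110)&(V>110),'stapler',.035,(290,275,360,310))
blobs((S<50)&(V>150),'white',.03,(345,240,520,310))
blobs(((H>170)|(H<5))&(S>60)&(S<150)&(V>150),'pink',.016,(420,260,470,310))
blobs((S<70)&(V>115),'petri',.014,(283,260,315,292))
blobs((V<60)&(S<90),'dark',.1,(410,205,500,280))
```

```text
(612, 792, 3)
stapler px [325. 293.] area 408.5 xyz [ 0.4745 -0.116 ] sides [0.12  0.028] dir [ -74.8 -165.2]
white px [496. 295.] area 194.0 xyz [ 0.4813 -0.5747] sides [0.044 0.036] dir [ -65.6 -157.2]
white px [448. 288.] area 69.0 xyz [ 0.4964 -0.4463] sides [0.053 0.022] dir [ -20.9 -109.7]
white px [418. 276.] area 324.0 xyz [ 0.5273 -0.3643] sides [0.046 0.058] dir [ -22.5 -111.9]
white px [360. 258.] area 190.5 xyz [ 0.5715 -0.2073] sides [0.044 0.037] dir [ -6.8 -96.6]
white px [394. 270.] area 93.0 xyz [ 0.5403 -0.299 ] sides [0.135 0.011] dir [ -17.6 -107.1]
petri px [298. 277.] area 419.0 xyz [ 0.5166 -0.0427] sides [0.063 0.064] dir [ -42.9 -133.4]
dark px [453. 263.] area 287.5 xyz [ 0.5567 -0.4433] sides [0.056 0.064] dir [ -77.7 -169.7]
dark px [418. 241.] area 72.0 xyz [ 0.6107 -0.351 ] sides [0.039 0.058] dir [ -88.3 -179.8]
dark px [440. 235.] area 53.0 xyz [ 0.6286 -0.4087] sides [0.042 0.036] dir [ -56.4 -148. ]
```

View pics/crop1.png

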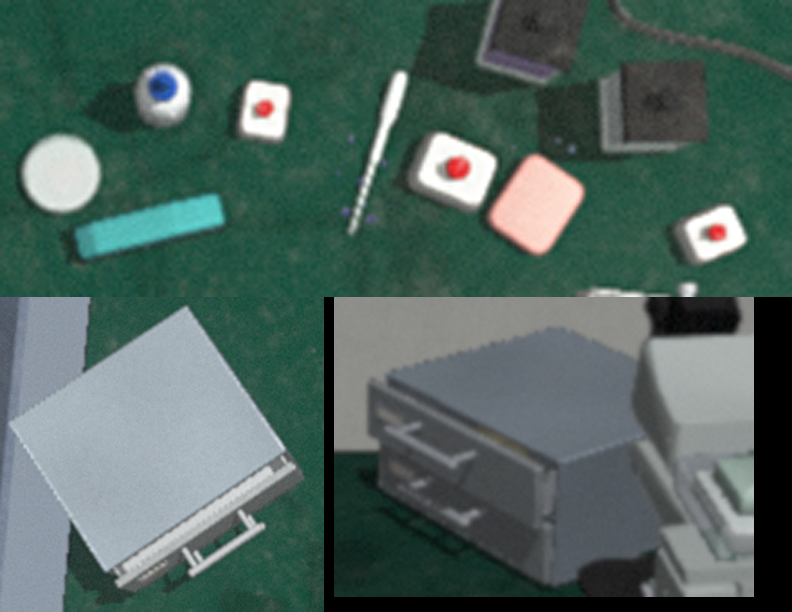

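The crop confirms the choice: the timer at top (418,276) is clearly the largest, with the pipette on its left, the pad on its right and a jar up-right. I'll grip the timer by its dial to clear those neighbours. The drawer stands slightly open. Next I measure the cabinet and handle.

```bash
cat >> h.py <<'E'
def go(x,y,z,yaw=None):
    """print turn about tool z (deg) then shift in tool axes after turn, tool kept straight down; yaw = direction of tool y (closing line), deg, mod 180"""
    s=arm.get_state();M=R.from_quat(s['tcp_rot']).as_matrix()
    cur=np.degrees(np.arctan2(M[1,1],M[0,1]));t=0 if yaw is None else (yaw-cur+90)%180-90
    d=np.array([x,y,z])-s['position'];w=-t
    M2=M@R.from_euler('z',w,degrees=True).as_matrix()
    print('t',round(s['clock'],2),'yaw',round(cur,1),'j6',round(s['joint_pos'][5],2),'turn wz',round(w,1),'shift',np.round(1000*M2.T@d),'tiltvec',np.round(M[:,2],3),'F',np.round(s['force'],1))
def pxof(*P):
    for p in P: print(np.round(pix('top',p)),np.round(pix('side',p)))
E
python3 - <<'E'
from h import *
im=cv2.imread('pics/top0.png')
print(im[195,147],im[150,150])
lab=cv2.cvtColor(im,cv2.COLOR_BGR2LAB).astype(int)
ref=lab[195,147]
m=(np.abs(lab-ref).max(2)<14).astype(np.uint8);m[:,240:]=0;m[300:]=0;m[:100]=0
m=cv2.morphologyEx(m,cv2.MORPH_OPEN,np.ones((5,5)))
k=max(cv2.findContours(m,cv2.RETR_EXTERNAL,cv2.CHAIN_APPROX_NONE)[0],key=cv2.contourArea)
a=cv2.approxPolyDP(cv2.convexHull(k),6,True)[:,0];print('poly',a.tolist())
P=np.array([plane('top',*q,.15)[:2] for q in a]);print(np.round(P,3),np.round(np.linalg.norm(np.roll(P,-1,0)-P,axis=1),3))
for q in [(162.8,115.6),(65.6,180),(121,261.7),(221,197.8)]: print('cab',np.round(plane('top',*q,.15),3))
for q in [(166.7,262),(206,236.7)]: print('hd',np.round(plane('top',*q,.133),3))
for q in [(126,272),(227,212)]: print('panel front top',np.round(plane('top',*q,.148),3))
E
```

```text
[187 177 167] [181 172 159]
poly [[164, 117], [214, 197], [118, 258], [68, 178]]
[[0.908 0.313]
 [0.7   0.171]
 [0.538 0.402]
 [0.739 0.546]] [0.251 0.282 0.248 0.288]
cab [0.912 0.316 0.15 ]
cab [0.734 0.552 0.15 ]
cab [0.529 0.393 0.15 ]
cab [0.698 0.153 0.15 ]
hd [0.534 0.284 0.133]
hd [0.601 0.189 0.133]
panel front top [0.504 0.38  0.148]
panel front top [0.663 0.137 0.148]
```

```bash
python3 -c "
from h import *
go(.5675,.2365,.2,35.3)"
```

```text
t 0.1 yaw -68.0 j6 -0.02 turn wz 76.7 shift [-473. -744.   40.] tiltvec [-0.001  0.001 -1.   ] F [-0.1 -0.8  0.1]
```

```bash
python3 -m creep '0 0 -5.7 61 0 0 0.35;0 0 -5.7 61 0 0 0.35;0 0 -5.7 61 0 0 0.35;0 0 -5.7 61 0 0 0.35;0 0 -5.7 61 0 0 0.35' | tail -3
python3 -m creep '0 0 -5.7 61 0 0 0.35;0 0 -5.7 61 0 0 0.35;0 0 -5.7 61 0 0 0.35;0 0 -5.7 61 0 0 0.35;0 0 -5.7 61 0 0 0.35' | tail -3
python3 -m creep '0 0 -5.7 61 0 0 0.35;0 0 -5.7 61 0 0 0.35;0 0 -5.7 61 0 0 0.35;0 0 -5.7 61 0 0 0.35;0 0 -5.7 61 0 0 0.35' | tail -3
python3 -c "
from h import *
go(.5675,.2365,.2,35.3)"
```

```text
force: [1.1, -0.4, 1.3]
gripper_width: 0.467
grip_force: 0.0
force: [0.2, -0.5, 0.0]
gripper_width: 0.352
grip_force: 0.0
force: [1.2, -0.2, -1.0]
gripper_width: 0.35
grip_force: 0.0
t 1.98 yaw 17.7 j6 -0.08 turn wz -17.6 shift [99. -2. 39.] tiltvec [-0. -0. -1.] F [ 1.2 -0.2 -1. ]
```

```bash
python3 -m creep '0 0 -8.8 0 0 20 0.35;0 0 -8.8 0 0 19 0.35;0 0 0 50 0 0 0.35;0 0 0 49 0 0 0.35;0 0 0 0 -2 0 0.35' | tail -1
python3 - <<'E'
from h import *
go(.5675,.2365,.127,35.3)
t=snap('top');s=snap('side')
a=cv2.resize(t[180:300,100:260],None,fx=2.5,fy=2.5,interpolation=cv2.INTER_CUBIC);b=cv2.resize(s[120:240,260:420],None,fx=2.5,fy=2.5,interpolation=cv2.INTER_CUBIC)
cv2.imwrite('pics/h1.png',np.hstack([a,b])[...,::-1])
E
```

```text
grip_force: 0.0
t 2.6 yaw 35.3 j6 -0.24 turn wz -0.0 shift [-1.  1. 73.] tiltvec [-0.002 -0.    -1.   ] F [ 0.4 -0.  -0.3]
```

View pics/h1.png

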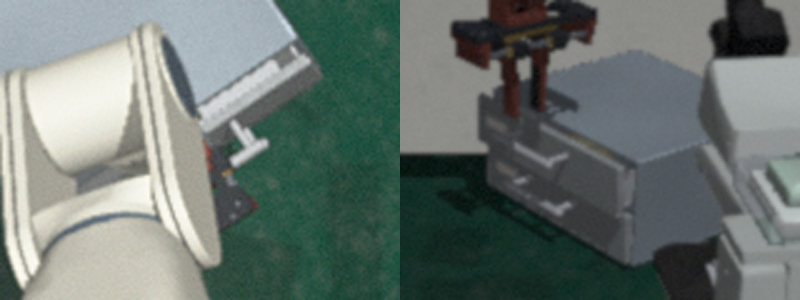

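The fingers straddle the left part of the handle in both views (side crop, handle about (535,150)). I'll cross-check with the ray pair before descending.

Run:
```python
from h import *
pxof((.5675,.2365,.1285))
for u,v in[(298,175),(325.3,185.3)]: print(np.round(plane('side',u,v,.1285),3))
```

```text
[187. 249.] [310. 181.]
[0.529 0.281 0.129]
[0.615 0.203 0.128]
```

```bash
python3 -m creep '0 0 0 0 2 30 0.35;0 0 0 0 0 30 0.35;0 0 0 0 0 12 0.35;0 0 0 0 0 0 0.35' | tail -3
python3 -m creep '0 0 0 0 0 0 0;0 0 0 0 0 0 0;0 0 0 0 0 0 0;0 0 0 0 0 0 0'
python3 -c "
from h import *
go(.5675-.153*.816,.2365-.153*.578,.127,35.3)"
```

```text
force: [0.0, 0.1, 1.6]
gripper_width: 0.352
grip_force: 0.0
clock: 3.7
position: [0.57, 0.2361, 0.1297]
tcp_rot: [0.461, 0.887, 0.0, 0.001]
force: [-1.0, -1.0, 6.0]
gripper_width: 0.115
grip_force: 30.0
t 3.7 yaw 35.1 j6 -0.24 turn wz -0.2 shift [   2. -155.    2.] tiltvec [ 0.001  0.    -1.   ] F [-1. -1.  6.]
```

```bash
python3 -m creep '0 0 0 0 -25 0 0;0 0 0 0 -35 0 0;0 0 0 0 -35 0 0;0 0 0 0 -30 0 0' 
python3 -m creep '0 0 0 0 -20 0 0;0 0 0 0 -8 0 0;0 0 0 0 -4 0 0;0 0 0 0 0 0 0'
```

```text
clock: 4.2
position: [0.4704, 0.1622, 0.1297]
tcp_rot: [0.46, 0.888, 0.001, 0.004]
force: [17.4, -18.1, -4.3]
gripper_width: 0.113
grip_force: 30.0
clock: 4.7
position: [0.4465, 0.1444, 0.1298]
tcp_rot: [0.46, 0.888, 0.002, 0.005]
force: [18.3, -18.0, -9.1]
gripper_width: 0.111
grip_force: 30.0
```

```bash
python3 -m creep '0 0 0 0 0 0 0.35;0 0 0 0 0 0 0.35;0 0 0 0 0 -50 0.35;0 0 0 0 0 -60 0.35;0 0 0 -60 0 0 0.35' | tail -3
python3 -m creep '0 0 0 -60 0 0 0.5;0 0 0 -60 0 0 0.5;0 0 0 -50 0 0 0.5;0 0 0 0 0 0 0.5' | tail -3
python3 - <<'E'
from h import *
go(.4745,-.116,.2,15.2)
t=snap('top');s=snap('side')
a=cv2.resize(t[130:330,70:270],None,fx=2,fy=2,interpolation=cv2.INTER_CUBIC);b=cv2.resize(s[130:330,230:430],None,fx=2,fy=2,interpolation=cv2.INTER_CUBIC)
cv2.imwrite('pics/h2.png',np.hstack([a,b])[...,::-1])
cv2.imwrite('pics/t2.png',t[...,::-1])
E
```

```text
force: [1.3, 1.1, 0.1]
gripper_width: 0.349
grip_force: 0.0
force: [-1.1, 0.6, -1.1]
gripper_width: 0.497
grip_force: 0.0
t 5.83 yaw 34.9 j6 -0.71 turn wz 19.7 shift [ -43. -115.   38.] tiltvec [ 0. -0. -1.] F [-1.1  0.6 -1.1]
```

View pics/h2.png

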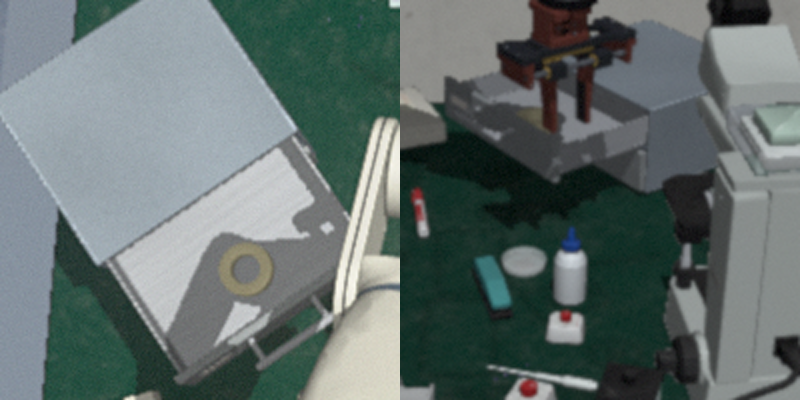

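The drawer is fully open. The tape is near the middle of the open part at top (192,264).

Run:
```python
from h import *
import math
a=math.radians(36.6);X=np.array([math.cos(a),math.sin(a)]);Y=np.array([-X[1],X[0]]);C=np.array([.570,.246])
f=lambda p:np.round([(p[:2]-C)@X,(p[:2]-C)@Y],3)
g=lambda x,y:C+x*X+y*Y
print('tape',f(plane('top',192.5,264,.11)))
for n,q,z in[('wallL',(70+115/2,130+260/2),.135),('wallR',(70+283/2,130+152/2),.135),('panelL out',(159,320),.148),('roofL',(70+104/2,130+264/2),.15),('roofR',(70+297/2,130+131/2),.15),('wallRbeyond',(70+345/2,130+212/2),.135)]: print(n,f(plane('top',*q,z)))
t=cv2.imread('pics/t2.png');h=cv2.cvtColor(t,cv2.COLOR_BGR2HSV).astype(int)
m=((h[...,0]>15)&(h[...,0]<32)&(h[...,1]>70)).astype(np.uint8);m[:,:160]=0;m[:,225:]=0;m[:235]=0;m[295:]=0
k=max(cv2.findContours(m,0,2)[0],key=cv2.contourArea);r=cv2.minAreaRect(k);print(r,f(plane('top',*r[0],.11)))
s=[cv2.boundingRect(k)];print(s)
```

```text
tape [-0.043  0.005]
wallL [0.054 0.13 ]
wallR [ 0.049 -0.119]
panelL out [-0.12   0.143]
roofL [0.053 0.141]
roofR [ 0.056 -0.149]
wallRbeyond [-0.061 -0.141]Traceback (most recent call last):
  File "<stdin>", line 10, in <module>
ValueError: max() iterable argument is empty
```

Run:
```python
from h import *
import math
t=snap('top','top3.png');s=snap('side')
def blue(im,win):
    h=cv2.cvtColor(im,cv2.COLOR_RGB2HSV).astype(int);m=((h[...,0]>105)&(h[...,0]<125)&(h[...,1]>120)&(h[...,2]>60));x0,y0,x1,y1=win
    ys,xs=np.nonzero(m[y0:y1,x0:x1]);return xs.mean()+x0,ys.mean()+y0,len(xs),xs.ptp() if hasattr(xs,'ptp') else np.ptp(xs),np.ptp(ys)
b=blue(t,(310,235,350,270));c=blue(s,(300,235,335,270));print(b,c)
P=plane('top',b[0],b[1],.1);Q=plane('side',c[0],c[1],.095);print('bottle',P,Q)
C=np.array([.4745,-.116]);L=np.array([-.262,.965]);W=np.array([.965,.262])
for p in(P,Q,np.array([.5166,-.0427])):print('perp,along',np.round([(p[:2]-C)@W,(p[:2]-C)@L],3))
h=cv2.cvtColor(s,cv2.COLOR_RGB2HSV).astype(int);m=((h[...,0]>80)&(h[...,0]<97)&(h[...,1]>110)&(h[...,2]>90)).astype(np.uint8);m[:,:250]=0;m[:,300:]=0;m[:245]=0;m[300:]=0
k=max(cv2.findContours(m,0,1)[0],key=cv2.contourArea);r=cv2.minAreaRect(k);print('side teal',r,plane('side',*r[0],.03))
G=C+.02*L;print(G);go(G[0],G[1],.16,15.2)
```

```text
(np.float64(329.0), np.float64(250.91304347826087), 46, np.int64(6), np.int64(7)) (np.float64(315.16438356164383), np.float64(250.54794520547946), 73, np.int64(8), np.int64(11))
bottle [ 0.57821158 -0.12300858  0.1       ] [ 0.57772656 -0.13114485  0.095     ]
perp,along [ 0.098 -0.034]
perp,along [ 0.096 -0.042]
perp,along [0.06 0.06]
side teal ((276.5195007324219, 270.1243896484375), (26.767471313476562, 9.679750442504883), 69.775146484375) [ 0.4748725  -0.12539128  0.03      ]
[ 0.46926 -0.0967 ]
t 6.03 yaw 35.1 j6 -0.71 turn wz 19.9 shift [ -27. -114.   78.] tiltvec [-0.001  0.    -1.   ] F [ 0.1  0.3 -0.1]
```

```bash
python3 -m creep '0 0 10 0 0 0 0.5;0 0 9.9 0 0 0 0.5;0 0 0 -13 -57 0 0.5;0 0 0 -14 -57 20 0.5;0 0 0 0 0 40 0.5' | tail -1
python3 -c "
from h import *
go(.46926,-.0967,.022,15.2)"
```

```text
grip_force: 0.0
t 6.65 yaw 15.2 j6 -0.5 turn wz -0.0 shift [  1.   2. 158.] tiltvec [ 0.002 -0.001 -1.   ] F [-0.4  0.7  0.5]
```

```bash
python3 -m creep '0 0 0 0 1 50 0.5;0 0 0 0 0 40 0.5;0 0 0 0 0 30 0.5;0 0 0 0 0 18 0.5;0 0 0 0 0 0 0.5'
python3 -c "
from h import *
go(.46926,-.0967,.022,15.2)"
```

```text
clock: 7.28
position: [0.47, -0.0967, 0.0399]
tcp_rot: [0.607, 0.795, -0.001, -0.001]
force: [-0.3, 0.6, -0.1]
gripper_width: 0.501
grip_force: 0.0
t 7.28 yaw 15.3 j6 -0.49 turn wz 0.1 shift [ 0. -1. 18.] tiltvec [-0.003  0.001 -1.   ] F [-0.3  0.6 -0.1]
```

```bash
python3 -m creep '0 0 0 0 0 10 0.5;0 0 0 0 0 7 0.5;0 0 0 0 0 0 0.5' | grep -E "pos|force"
python3 -m creep '0 0 0 0 0 0 0;0 0 0 0 0 0 0;0 0 0 0 0 0 0;0 0 0 0 0 0 0' | grep -E "pos|force|width"
python3 -m creep '0 0 0 0 0 -40 0;0 0 0 0 0 -60 0;0 0 0 0 0 -60 0;0 0 0 0 0 -60 0;0 0 0 0 0 0 0'
python3 - <<'E'
from h import *
import math
a=math.radians(36.6);X=np.array([math.cos(a),math.sin(a)]);Y=np.array([-X[1],X[0]]);C=np.array([.570,.246])
t=snap('top','t4.png')[180:330,230:430];s=snap('side')[180:330,230:430]
cv2.imwrite('pics/h4.png',np.hstack([cv2.resize(q,None,fx=2,fy=2) for q in(t,s)])[...,::-1])
p=C-.03*X+.09*Y;print(p);go(p[0],p[1],.24,126.6)
E
```

```text
position: [0.4711, -0.098, 0.0236]
force: [0.5, 1.0, 0.9]
grip_force: 0.0
position: [0.4713, -0.0981, 0.0239]
force: [-1.7, -0.7, 2.9]
gripper_width: 0.342
grip_force: 30.0
clock: 8.78
position: [0.4741, -0.0987, 0.2482]
tcp_rot: [0.607, 0.794, 0.002, 0.004]
force: [0.1, 0.6, -2.1]
gripper_width: 0.333
grip_force: 30.0
[0.49225524 0.30036683]
t 8.88 yaw 15.2 j6 -0.5 turn wz 68.6 shift [ 255. -307.    4.] tiltvec [ 0.001 -0.    -1.   ] F [-0.2  0.5 -0.1]
```

View pics/h4.png

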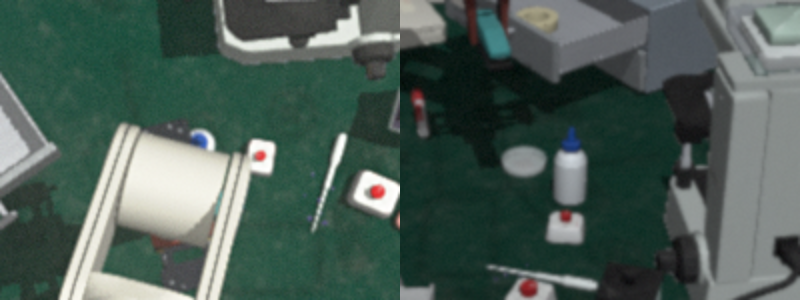

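Stapler is held (opening 0.333, about 29 mm); the petri dish and bottle are undisturbed. Now carry it to the left bay of the drawer.

```bash
python3 -m creep '0 0 9.8 0 0 0 0;0 0 9.8 0 0 0 0;0 0 9.8 0 0 0 0;0 0 9.8 0 0 0 0;0 0 9.8 0 0 0 0' | tail -1
python3 -m creep '0 0 9.8 0 0 0 0;0 0 9.8 0 0 0 0;0 0 0 0 -40 0 0;0 0 0 40 -50 0 0;0 0 0 40 -50 0 0' | tail -1
python3 -m creep '0 0 0 40 -50 0 0;0 0 0 40 -50 0 0;0 0 0 50 -40 0 0;0 0 0 30 -20 0 0;0 0 0 0 0 0 0' | tail -1
python3 - <<'E'
from h import *
import math
a=math.radians(36.6);X=np.array([math.cos(a),math.sin(a)]);Y=np.array([-X[1],X[0]]);C=np.array([.570,.246])
p=C-.015*X+.09*Y;print(p);go(p[0],p[1],.117,126.6)
E
```

```text
grip_force: 30.0
grip_force: 30.0
grip_force: 30.0
[0.5042975 0.3093102]
t 10.75 yaw -53.2 j6 1.43 turn wz 0.2 shift [ 34. -11. 124.] tiltvec [-0.003 -0.002 -1.   ] F [-0.3 -0.4 -1.9]
```

```bash
python3 -m creep '0 0 0 34 -11 0 0;0 0 0 0 0 30 0;0 0 0 0 0 34 0;0 0 0 0 0 0 0' | tail -1
python3 - <<'E'
from h import *
go(.5043,.3093,.117,126.6)
t=snap('top')[150:350,90:290];s=snap('side')[90:290,220:420]
cv2.imwrite('pics/h5.png',np.hstack([cv2.resize(q,None,fx=2,fy=2) for q in(t,s)])[...,::-1])
E
```

```text
grip_force: 30.0
t 11.25 yaw -53.5 j6 1.46 turn wz -0.1 shift [ 5. -2. 59.] tiltvec [-0.008 -0.005 -1.   ] F [-0.7 -0.6 -1. ]
```

View pics/h5.png

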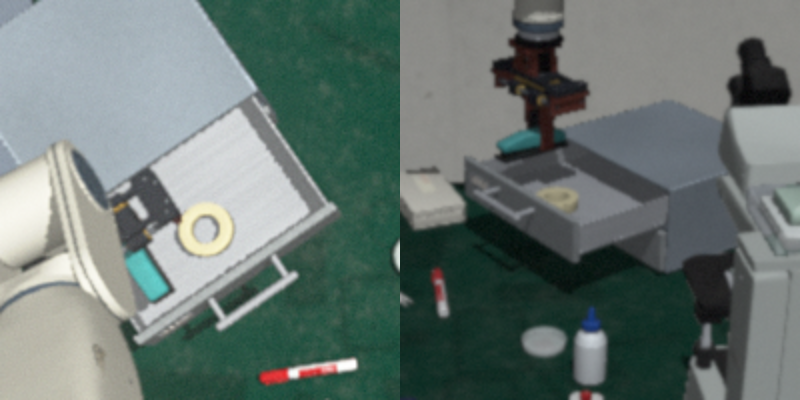

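Stapler hangs over the left bay clear of tape (top crop (206,230)) and the walls. Lowering.

```bash
python3 -m creep '0 0 0 6 -1 10 0;0 0 0 0 0 20 0;0 0 0 0 0 16 0;0 0 0 0 0 8 0;0 0 0 0 0 0 0' | grep -E "pos|force"
python3 -c "
from h import *
go(.5043,.3093,.116,126.6)"
```

```text
position: [0.5093, 0.3116, 0.1252]
force: [-0.3, -0.3, -2.0]
grip_force: 30.0
t 11.97 yaw -53.4 j6 1.46 turn wz -0.0 shift [-5. -1.  9.] tiltvec [-0.001 -0.    -1.   ] F [-0.3 -0.3 -2. ]
```

```bash
python3 -m creep '0 0 0 0 0 5 0;0 0 0 0 0 3 0;0 0 0 0 0 1 0;0 0 0 0 0 0 0' | grep -E "pos|force"
```

```text
position: [0.5096, 0.3118, 0.1168]
force: [0.1, 1.0, -1.5]
grip_force: 30.0
```

```bash
python3 -m creep '0 0 0 0 0 1 0;0 0 0 0 0 0 0.47;0 0 0 0 0 0 0.47;0 0 0 0 0 0 0.47' | grep -E "pos|force|width"
python3 -m creep '0 0 0 0 0 -30 0.47;0 0 0 0 0 -50 0.47;0 0 0 0 0 -55 0.47;0 0 0 0 60 0 0.47;0 0 0 0 60 0 0.47' | grep -E "pos|force|width"
python3 - <<'E'
from h import *
im=cv2.imread('pics/top0.png');h=cv2.cvtColor(im,cv2.COLOR_BGR2HSV).astype(int)
m=((h[...,0]<8)|(h[...,0]>172))&(h[...,1]>140)
ys,xs=np.nonzero(m[266:288,405:432]);u,v=xs.mean()+405,ys.mean()+266;print(u,v,len(xs));P=plane('top',u,v,.042)
s=cv2.imread('pics/side0.png');h=cv2.cvtColor(s,cv2.COLOR_BGR2HSV).astype(int)
m=((h[...,0]<8)|(h[...,0]>172))&(h[...,1]>140)
ys,xs=np.nonzero(m[312:335,280:310]);u,v=xs.mean()+280,ys.mean()+312;print(u,v,len(xs));Q=plane('side',u,v,.039);print(P,Q)
go(P[0],P[1],.24)
E
```

```text
position: [0.5096, 0.3118, 0.1158]
force: [-0.1, -0.7, -0.5]
gripper_width: 0.469
grip_force: 0.0
position: [0.582, 0.215, 0.2521]
force: [-0.2, 0.3, -0.2]
gripper_width: 0.47
grip_force: 0.0
418.3448275862069 275.55172413793105 29
293.76190476190476 323.9047619047619 42
[ 0.52700984 -0.36342458  0.042     ] [ 0.52473518 -0.36511344  0.039     ]
t 13.6 yaw -53.3 j6 1.26 turn wz 0 shift [-390.  431.   12.] tiltvec [ 0.002  0.001 -1.   ] F [-0.2  0.3 -0.2]
```

```bash
python3 -m creep '0 0 9.8 0 0 0 0.47;0 0 9.8 0 0 0 0.47;0 0 9.8 0 0 0 0.47;0 0 9.8 0 0 0 0.47;0 0 9.8 0 0 0 0.47' | tail -1
python3 -m creep '0 0 9.8 0 0 0 0.47;0 0 0 16 40 0 0.47;0 0 0 16 55 0 0.47;0 0 0 16 55 0 0.47;0 0 0 16 55 0 0.47' | tail -1
python3 -m creep '0 0 0 16 55 0 0.47;0 0 0 16 55 0 0.47;0 0 0 16 55 0 0.47;0 0 0 16 55 0 0.47;0 0 0 16 55 0 0.47' | tail -1
python3 - <<'E'
from h import *
go(.526,-.364,.048,-112)
s=snap('top','t6.png')[130:330,90:290]; s2=snap('side','s6.png')
E
```

```text
grip_force: 0.0
grip_force: 0.0
grip_force: 0.0
t 15.47 yaw -112.2 j6 1.45 turn wz -0.2 shift [ 23.  75. 203.] tiltvec [ 0. -0. -1.] F [ 1.1 -0.3  0.5]
```

```bash
python3 -m creep '0 0 0 11 40 0 0.47;0 0 0 11 36 30 0.47;0 0 0 0 0 45 0.47;0 0 0 0 0 45 0.47;0 0 0 0 0 0 0.47' | tail -1
python3 - <<'E'
from h import *
go(.526,-.364,.048,-112)
t=cv2.imread('pics/t6.png')[170:320,90:290];s=snap('side')[250:400,200:400,::-1]
cv2.imwrite('pics/h6.png',np.hstack([cv2.resize(q,None,fx=2,fy=2) for q in(t,s)]))
E
```

```text
grip_force: 0.0
t 16.2 yaw -112.2 j6 1.34 turn wz -0.2 shift [ 5.  3. 79.] tiltvec [-0.006  0.005 -1.   ] F [-0.1 -0.3  0.1]
```

View pics/h6.png

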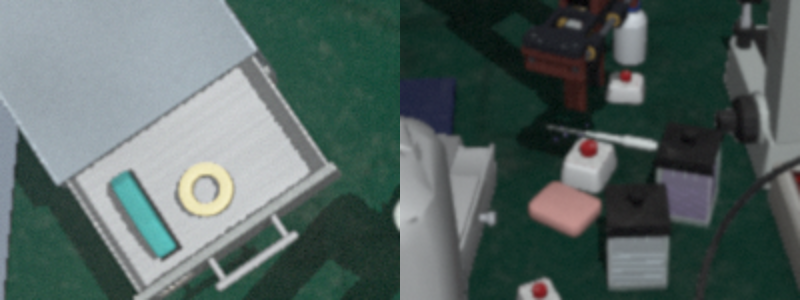

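Stapler lies flat left of the tape (top crop (145,215)). The fingers hover over the timer dial (side crop (590,148)). Descending to grip the dial.

```bash
python3 -m creep '0 0 0 4 3 35 0.47;0 0 0 0 0 30 0.47;0 0 0 0 0 12 0.47;0 0 0 0 0 0 0.47;0 0 0 0 0 0 0.47' | grep -E "pos|force"
python3 -c "
from h import *
go(.526,-.364,.048,-112)"
```

```text
position: [0.5282, -0.3669, 0.0555]
force: [0.9, -0.4, 0.3]
grip_force: 0.0
t 16.88 yaw -112.2 j6 1.33 turn wz -0.2 shift [-3. -2.  7.] tiltvec [ 0.002 -0.002 -1.   ] F [ 0.9 -0.4  0.3]
```

```bash
python3 -m creep '0 0 0 -2 -1 4 0.47;0 0 0 0 0 3 0.47;0 0 0 0 0 0 0.47' | grep -E "pos|force"
python3 -m creep '0 0 0 0 0 0 0;0 0 0 0 0 0 0;0 0 0 0 0 0 0;0 0 0 0 0 0 0' | grep -E "pos|force|width"
```

```text
position: [0.5258, -0.3647, 0.0473]
force: [-1.1, 1.8, 5.8]
grip_force: 2.8
position: [0.5263, -0.365, 0.0474]
force: [0.5, 0.7, 6.3]
gripper_width: 0.224
grip_force: 30.4
```

```bash
python3 -m creep '0 0 0 0 0 -10 0;0 0 0 0 0 -20 0;0 0 0 0 0 -45 0;0 0 0 0 0 -60 0;0 0 0 0 0 -55 0' | grep -E "pos|force|width"
python3 -m creep '0 0 0 0 0 0 0;0 0 -9.8 0 0 0 0;0 0 -9.8 0 0 0 0;0 0 -9.8 0 0 0 0;0 0 -9.8 0 0 0 0' | grep -E "pos|force|width"
python3 - <<'E'
from h import *
t=snap('top','t7.png')[190:330,300:500,::-1];s=snap('side','s7.png')[200:340,200:400,::-1]
cv2.imwrite('pics/h7.png',np.hstack([cv2.resize(q,None,fx=2,fy=2) for q in(t,s)]))
import math
a=math.radians(36.6);X=np.array([math.cos(a),math.sin(a)]);Y=np.array([-X[1],X[0]]);C=np.array([.570,.246])
p=C-.03*X-.087*Y;print(p);go(p[0],p[1],.24,-53.4)
E
```

```text
position: [0.5255, -0.3647, 0.2399]
force: [0.5, -1.0, -0.4]
gripper_width: 0.23
grip_force: 30.2
position: [0.5249, -0.3642, 0.2359]
force: [-0.3, -0.1, -1.1]
gripper_width: 0.225
grip_force: 30.3
[0.59778704 0.15826813]
t 19.1 yaw -72.9 j6 0.65 turn wz -19.5 shift [ 370. -376.   -4.] tiltvec [-0.001  0.001 -1.   ] F [-0.3 -0.2 -0.8]
```

View pics/h7.png

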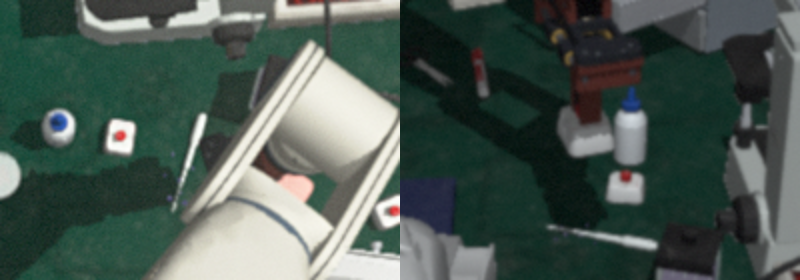

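Timer hangs level in the gripper (side crop (585,130)); bystanders stand as before.

```bash
python3 -m creep '0 0 -9.8 0 0 0 0;0 0 -9.7 0 0 0 0;0 0 0 30 -36 0 0;0 0 0 40 -42 0 0;0 0 0 40 -42 0 0' | tail -1
python3 -m creep '0 0 0 40 -42 0 0;0 0 0 40 -42 0 0;0 0 0 40 -42 0 0;0 0 0 40 -42 0 0;0 0 0 40 -40 0 0' | tail -1
python3 -m creep '0 0 0 36 -28 0 0;0 0 0 20 -14 0 0;0 0 0 0 0 0 0' | tail -1
python3 - <<'E'
from h import *
go(.5978,.1583,.141,-53.4)
E
```

```text
grip_force: 30.3
grip_force: 30.3
grip_force: 30.3
t 20.73 yaw -53.5 j6 1.16 turn wz -0.1 shift [ 3. -7. 95.] tiltvec [-0. -0. -1.] F [-0.3 -0.6 -0.4]
```

```bash
python3 -m creep '0 0 0 3 -7 20 0;0 0 0 0 0 30 0;0 0 0 0 0 25 0;0 0 0 0 0 10 0;0 0 0 0 0 0 0' | grep -E "pos|force"
python3 -m creep '0 0 0 0 0 5 0;0 0 0 0 0 3 0;0 0 0 0 0 0 0' | grep -E "pos|force"
```

```text
position: [0.5978, 0.1567, 0.1513]
force: [-0.9, 0.2, -0.5]
grip_force: 30.3
position: [0.5982, 0.1579, 0.1439]
force: [0.2, 0.2, -0.2]
grip_force: 30.3
```

```bash
python3 -m creep '0 0 0 0 0 3 0;0 0 0 0 0 2 0;0 0 0 0 0 0 0' | grep -E "pos|force"
```

```text
position: [0.5986, 0.1582, 0.1394]
force: [-1.1, -0.5, 4.6]
grip_force: 31.1
```

```bash
python3 -m creep '0 0 0 0 0 0 0.4;0 0 0 0 0 0 0.4;0 0 0 0 0 -20 0.4;0 0 0 0 0 -40 0.4;0 0 0 0 0 -40 0.4' | grep -E "pos|force|width"
python3 -m creep '0 0 0 -55 0 0 0;0 0 0 -55 0 0 0;0 0 0 -55 0 0 0;0 0 0 -40 40 0 0;0 0 0 0 0 0 0' | grep -E "pos|force|width"
python3 - <<'E'
from h import *
t=snap('top','t8.png')[150:300,110:260,::-1];s=snap('side','s8.png')[130:280,230:380,::-1]
cv2.imwrite('pics/h8.png',np.hstack([cv2.resize(q,None,fx=2.6,fy=2.6,interpolation=2) for q in(t,s)]))
import math
a=math.radians(36.6);X=np.array([math.cos(a),math.sin(a)])
p=np.array([.4465,.1444])-.042*X;print(p);go(p[0],p[1],.125,-53.4)
E
```

```text
position: [0.5977, 0.1579, 0.2403]
force: [0.6, 0.9, 0.4]
gripper_width: 0.403
grip_force: 0.0
position: [0.4561, 0.0014, 0.2396]
force: [0.1, -0.4, -0.0]
gripper_width: 0.004
grip_force: 0.0
[0.41278167 0.11935856]
t 23.45 yaw -53.6 j6 0.92 turn wz -0.2 shift [  33. -120.  114.] tiltvec [ 0.001  0.    -1.   ] F [ 0.6  0.5 -0.2]
```

View pics/h8.png

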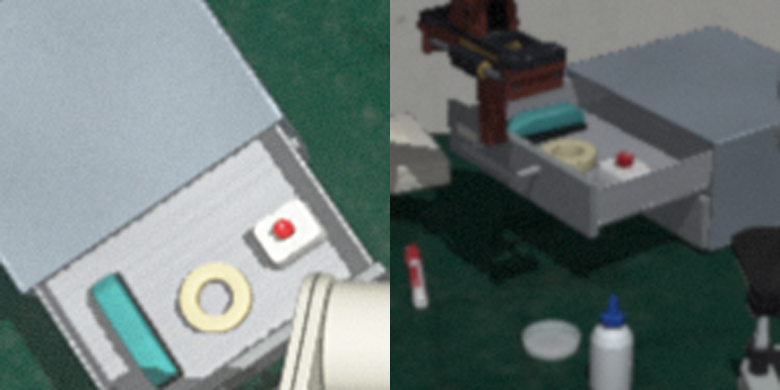

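Stapler, tape and timer all lie flat side by side (top crop (130,330), (215,298), (285,230)). Now I push the handle with closed fingers.

```bash
python3 -m creep '0 0 0 10 -60 0 0;0 0 0 23 -58 0 0;0 0 0 0 0 60 0;0 0 0 0 0 53 0;0 0 0 0 0 0 0' | grep -E "pos|force|width"
python3 -m creep '0 0 0 8 0 0 0;0 0 0 10 0 0 0;0 0 0 15 0 0 0;0 0 0 20 0 0 0;0 0 0 20 0 0 0' | grep -E "pos|force|width"
```

```text
position: [0.4107, 0.119, 0.123]
force: [0.4, 0.2, 0.1]
gripper_width: 0.008
grip_force: 0.0
position: [0.4735, 0.1624, 0.1268]
force: [-1.6, -2.1, 1.9]
gripper_width: 0.009
grip_force: 1.1
```

```bash
python3 -c "
from h import *
go(.5855,.2475,.125,-53.4)"
```

```text
t 24.7 yaw -53.5 j6 1.24 turn wz -0.1 shift [141.  -1.   2.] tiltvec [ 0.001  0.    -1.   ] F [-1.6 -2.1  1.9]
```

```bash
python3 -m creep '0 0 0 20 0 0 0;0 0 0 20 0 0 0;0 0 0 20 0 0 0;0 0 0 15 0 0 0;0 0 0 10 0 0 0' | grep -E "pos|force"
python3 -m creep '0 0 0 6 0 0 0;0 0 0 5 0 0 0;0 0 0 4 0 0 0;0 0 0 4 0 0 0;0 0 0 0 0 0 0' | grep -E "pos|force"
```

```text
position: [0.5415, 0.2128, 0.1262]
force: [-1.4, -0.9, 0.5]
grip_force: 0.9
position: [0.5562, 0.2238, 0.1257]
force: [0.4, 0.3, -0.4]
grip_force: 0.0
```

```bash
python3 -m creep '0 0 0 4 0 0 0;0 0 0 4 0 0 0;0 0 0 3 0 0 0;0 0 0 0 0 0 0' | grep -E "pos|^force"
python3 -m creep '0 0 0 3 0 0 0;0 0 0 3 0 0 0;0 0 0 2 0 0 0;0 0 0 0 0 0 0' | grep -E "pos|^force"
```

```text
position: [0.565, 0.2303, 0.1257]
force: [0.1, -1.4, 0.1]
position: [0.5705, 0.2345, 0.1256]
force: [-2.6, -2.7, 2.6]
```

```bash
python3 -m creep '0 0 0 2 0 0 0;0 0 0 2 0 0 0;0 0 0 0 0 0 0' | grep -E "pos|^force"
python3 -m creep '0 0 0 2 0 0 0;0 0 0 2 0 0 0;0 0 0 0 0 0 0' | grep -E "pos|^force"
```

```text
position: [0.5707, 0.2346, 0.1256]
force: [-15.0, -12.2, 15.3]
position: [0.5708, 0.2348, 0.1255]
force: [-24.9, -21.4, 26.6]
```

Hit a firm stop. Backing off and checking.

```bash
python3 -m creep '0 0 0 -20 0 0 0;0 0 0 -40 0 0 0;0 0 0 0 0 -60 0;0 0 0 0 0 -60 0;0 0 0 -40 60 0 0' | grep -E "pos|^force"
python3 -m creep '0 0 0 -20 60 0 0;0 0 0 -20 60 0 0;0 0 0 -20 60 0 0;0 0 0 0 0 0 0' | grep -E "pos|^force"
python3 - <<'E'
from h import *
im=snap('top','t9.png')
t=im[130:280,90:240,::-1];s=snap('side','s9.png')[130:280,230:380,::-1]
cv2.imwrite('pics/h9.png',np.hstack([cv2.resize(q,None,fx=2.6,fy=2.6,interpolation=2) for q in(t,s)]))
E
```

```text
position: [0.5364, 0.1444, 0.2513]
force: [0.2, -0.7, -1.6]
position: [0.5921, -0.0406, 0.246]
force: [-1.1, 0.9, 0.1]
```

View pics/h9.png

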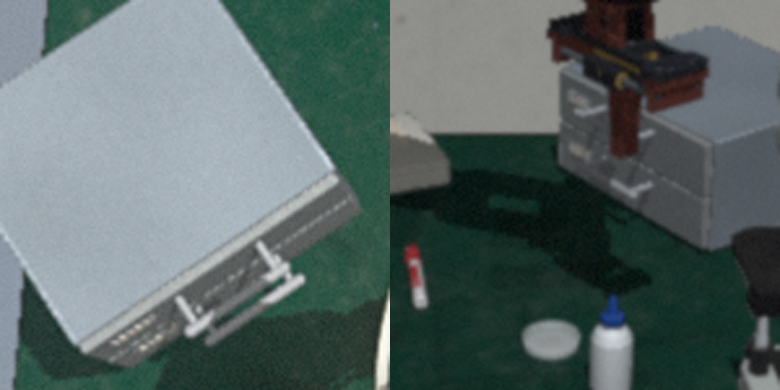

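The top view shows the drawer panel tight against the cabinet with no gap, and the side view shows it flush with the lower drawer. Bystanders are in place.

```bash
python3 -c "
from rig import arm
print(arm.close_job())"
```

```text
the job is handed in; nothing more can be done
None
```

The stapler and timer lie flat beside the tape in the upper drawer, the drawer is pushed shut to its stop, nothing else appeared to have moved in the pictures I checked, and the job is handed in; the judge returned no result.

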